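# Fit the tray stop into its hidden socket

### The arm

A 6-joint arm with a two-finger parallel gripper is mounted at the origin on the work surface. World frame = base frame: x ahead of the robot, y to its left, z up, the work surface at z = 0. Lengths are in m, angles in rad, forces in N, time in s.
With the tool pointing down it reaches from about 0.3 to 0.775 m from the base axis. Payload 14.6 kg.
Tool frame: the origin (TCP) lies midway between the tips of the shut fingers; the grasp point (between the pads) lies 19 mm behind it (ctrl.pinch_z is the distance from the TCP to the grasp point, in m); z points along the fingers, y is the line along which they close (so a half turn about z gives the same grasp; the last joint's range is limited). The gripper opens to 94 mm and grips with 3 to 60 N. Pads are 16 mm wide; open, the fingers measure 119 mm over their backs; the gripper's body (75 mm by 177 mm) begins 78 mm behind the grasp point.
Start: joints at [-1.316, 0.3, 1.521, -0, 1.321, -0.067], TCP at [0.174, -0.522, 0.168] pointing down, gripper open.
Joint ranges: [-3.03, 3.03], [-0.79, 2.21], [0.23, 2.52], [-1.04, 4.18], [0, 3.07], [-2.55, 2.55]. Speed limits (rad/s): [2.22, 2.22, 2.57, 3.14, 3.14, 3.14].

### API

Orientations are given as [roll, pitch, yaw] about the fixed x, y, z axes, in that order (R = Rz(yaw) Ry(pitch) Rx(roll)).
In Python, from station import ctrl gives the robot as it stands.
- The arm moves only by the tool jog_arm, never from a script. Its argument "motion" is a list of rows, each a list of 7 numbers: the shift along the tool's x, y, z in m, then the turn, a rotation vector about the tool's x, y, z in rad, then the opening, from -1 (shut) to 1 (fully open). In form: [[tx, ty, tz, rx, ry, rz, gripper], ...]. A call has 1 to 5 rows; each row shifts and turns the commanded pose from where the row before left it, along the tool's axes as they then stand; what a row does not reach is not made up. A row lasts 1/10 s, in which the tool goes at most 50 mm and 8.59 degrees, less where a joint would pass 70% of its speed; a pose out of reach is approached as far as the arm can. A call is refused whole if a number of a shift passes 0.05 or a number of a turn 0.15, either way. A call with a gripper value outside its range is refused whole. The fingers move at their own pace and stop on an object; "squeeze" is the grip in N (left out, the last holds). Time passes only in rows, so rows that do not move let the fingers close. It gives the time, the measured TCP pose, the force, the opening and the grip force at its end, in the units of the state.
- ctrl.get_obs(): the state, without advancing time (a new reading comes with each control period).
- ctrl.camera(name): name is "scene" or "top" or "wrist"; returns the picture (384x512x3 uint8, red, green, blue); there is no depth.
- ctrl.camera_model(name): a dict with "intrinsics" (3x3 intrinsics, pixels), "k1" (the pictures are not rectified: a ray, as slopes to the right and down, at radius r is drawn at 1 + k1 r^2 times it, then the intrinsics apply), "rvec" (rotation vector, rad) and "tvec" (3), from world to camera coordinates, as OpenCV has them. Camera axes: x right, y down, z forward; pixel columns grow to the right and rows downward; lengths in m; the calibration is good to about 2 mm. A picture is of the moment at which its call begins: read the wrist's pose just before it. camera_model takes no time and is no camera call; for the wrist camera it gives the pose at the moment of the call.
- ctrl.hand_in(): hands the job in; it is judged then, once.
The state is a dict: "time_s": time; "qpos": joint angles; "joint_vel": joint speeds; "tau": joint torques, N m; "ee_pos": TCP position; "eef_rot": TCP orientation; "force": force on the tool from outside, world axes, zero at the start; "moment": the same for the moment, N m; "grip_width": finger opening in m; "grip_force": force on a finger pad.
Only numpy, scipy, OpenCV 4.12 (cv2) and the standard library are available. Lean on these libraries where they do the work, as an engineer would, in place of code of your own. Each camera call takes 0.05 s, during which the arm holds its last target. There are 200 camera calls.

### The job

Take the blue tray stop off its white rest and fit it to the packing station: reach its spring pin in under the splash hood and sweep it lightly over the deck until it drops into the blind socket there, which is out of sight. Press the stop down until it lies flat on the deck with its handle pointing straight out of the hood, and let go. Be gentle with the pin, which about 20 N spoils, and leave the tray, the bottle and the cup alone.

Things in the scene. Friction and masses are not known exactly. Their poses are not given: they have to be found in the camera images.
- stop: the tray stop, blue plastic, about 0.2 kg: a flat arm 134 x 24 x 12 mm with an upright handle at one end and a spring pin pointing down at the other. Origin: on the arm's flat underside, on the pin's axis; x points from handle to pin (arm from x = -120 to +14 mm), z up. It starts level on the rest, the pin hanging free past the block's edge.
- handle (a point): where to grip the handle, 105 mm behind the stop's origin (its -x) and 38 mm above its underside; the handle is an upright blade 30 mm long in the stop's x, 14 mm thick in its y, from 12 to 59 mm above the underside
- pin: the steel spring pin under the stop, 12 mm across with a 1.5 mm chamfered foot; origin at the centre of its foot (tip). Out, it stands 16 mm below the stop's underside; pressed, it slides up as much as 8 mm against a spring of about 1 N at first, rising to about 3 N, and then is solid. More than 20 N on it from any side spoils it.
- station: the packing station, fixed: dark steel apron 30 mm high (x = -160 to -40 mm, 180 mm wide), a green splash hood, a low white housing behind (front at x = 80 mm). Origin: on the counter under the middle of the socket area; x points into the hood, away from its open mouth, z up. The mouth is at x = -50 mm, 140 mm wide and 44 mm high above the deck; roof 4 mm thick.
- socket_area (a point): middle of the socket area, under the hood at the height of the apron's top (30 mm over the counter). The deck there is black, smooth and level with the apron (0.5 mm lower). It has one round blind socket, 15 mm across, 22 mm deep, edge broken by 1 mm; its centre lies anywhere up to 10 mm from this point in the station's x and up to 10 mm in its y.
- rest: white plastic block 100 x 80 x 30 mm, fixed, on which the stop's arm and handle lie at the start; origin at the centre of its underside
- tray: bystander: black open tray 130 x 180 x 45 mm with fried aubergine pieces; origin at the centre of its underside
- spray: bystander: white bottle, 60 mm across, 150 mm tall; origin at the centre of its underside
- cup: bystander: steel cup, 70 mm across, 80 mm tall; origin at the centre of its underside
Mind the look-alikes: they are no part of the job. Of the things like the stop, leave any that is black or green; of the rest the larger one is meant.

How it is judged:
On the way:
1. the pin has been brought in over the deck under the hood (horizontal distance between pin and socket_area below 0.03 m and z of pin in the frame of station above 0.028 m), for 0.1 s.
At the end, for the whole second after the job is handed in: Pin in the socket: tip at least 12 mm below the apron's top, within 20 mm of the middle of the socket area; stop's underside within 2.5 mm of the apron's top and level within 0.05 rad, handle outside the hood, arm within 0.3 rad of straight out; released, at rest (z of pin in the frame of station below 0.018 m and horizontal distance between pin and socket_area below 0.02 m and z of stop in the frame of station below 0.0325 m and angle between stop's own z axis and vertical below 0.05 rad and angle between the x axis of stop and the x axis of station, either way round below 0.3 rad and x of handle in the frame of station below -0.07 m and linear speed of stop below 0.01 m/s and contact force between the fingers and stop below 0.05 N); the robot touches nothing.
It fails at once if the spring pin is loaded with more than 20 N (contact force between pin and anything else above 20 N).
It fails at once if the tray, bottle or cup is moved more than 15 mm (distance of any of tray, spray, cup from where it was at the start of the episode above 0.015 m).
It also fails if it takes over 72 s, if anything falls off the work surface, if the arm or the gripper's body presses on something with over 40 N, if the wrist force passes 120 N, or if a joint passes its speed limit or range.

## Working session

There is one attempt and no reset: what is moved stays moved. The work goes in short steps, Python scripts to look and compute and a tool call to move; the robot and the scene stay as the last step left them, time stands still between calls to the robot, and variables do not carry over. Pictures are saved under pics/ and viewed, at most 10 in all, crops included, and the job is handed in when it is done.

Besides the shell and the picture viewer there is one more tool, called after ">>>" as name([rows], argument=value, ...), one row to a line, values as JSON. jog_arm: Moves the arm, as the interface text tells. Its arguments: {"type":"object","properties":{"motion":{"type":"array"},"squeeze":{"type":"number"}},"required":["motion"]}

```bash
mkdir -p pics; ls
cat > h.py <<'E'
import numpy as np, cv2
from station import ctrl
def cam(n):
    m=ctrl.camera_model(n); K=np.array(m["intrinsics"],float); R=cv2.Rodrigues(np.array(m["rvec"],float))[0]
    return K,float(m["k1"]),R,np.array(m["tvec"],float).ravel()
def ray(n,uv,M=None):
    K,k1,R,t=M or cam(n)
    d=np.array([(uv[0]-K[0,2])/K[0,0],(uv[1]-K[1,2])/K[1,1]]); s=d.copy()
    for _ in range(20): s=d/(1+k1*(s@s))
    return -R.T@t, R.T@np.array([s[0],s[1],1])
def plane(n,uv,z,M=None):
    o,d=ray(n,uv,M); return o+d*(z-o[2])/d[2]
def proj(n,P,M=None):
    K,k1,R,t=M or cam(n); c=R@np.array(P,float)+t; s=c[:2]/c[2]; s=s*(1+k1*(s@s))
    return K[:2,:2]@s+K[:2,2]
def snap(n,name):
    M=cam(n); im=ctrl.camera(n); cv2.imwrite(f"pics/{name}.png",cv2.cvtColor(im,cv2.COLOR_RGB2BGR)); return im,M
E
python3 - <<'E'
from h import *
a,_=snap("scene","scene0"); b,_=snap("top","top0")
cv2.imwrite("pics/both.png",cv2.cvtColor(np.vstack([cv2.resize(a,(400,300)),cv2.resize(b,(400,300))]),cv2.COLOR_RGB2BGR))
for n in("scene","top"):
    K,k,R,t=cam(n); print(n,K[0,0],k,-R.T@t,R.T@[0,0,1])
print(ctrl.get_obs())
E
```

```text
pics
scene 412.19513111900415 -0.06376810256312566 [1.25410341 0.04990169 0.80420283] [-0.70783807 -0.10828051 -0.69802621]
top 348.59469863780345 -0.0854292711260433 [ 0.31899581 -0.06013213  0.90283224] [ 0.18582169 -0.02830986 -0.98217557]
{'time_s': 0.1, 'qpos': array([-1.31560279e+00,  3.00410832e-01,  1.52149316e+00,  2.84369873e-05,
        1.32071292e+00, -6.65852199e-02]), 'joint_vel': array([ 0.00112731, -0.00223567, -0.00137243, -0.00026486,  0.00089419,
       -0.0002317 ]), 'tau': array([ 2.26884340e-04, -5.32644475e+01, -3.53282940e+01,  7.08818645e-02,
        2.35254492e-02, -6.81179222e-05]), 'ee_pos': array([ 0.17388566, -0.52150857,  0.16785661]), 'eef_rot': array([-3.14057250e+00, -9.56337742e-05,  3.21771652e-01]), 'force': array([-0.47173893,  0.10642573, -0.93050556]), 'moment': array([ 0.01899058,  0.04105719, -0.01765145]), 'grip_force': 0.0, 'grip_width': 0.0939974283946712}
```

View pics/top0.png

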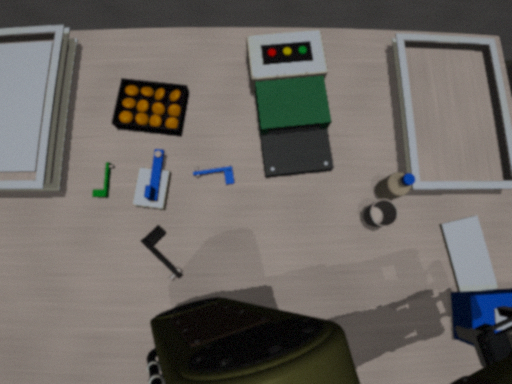

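View pics/scene0.png

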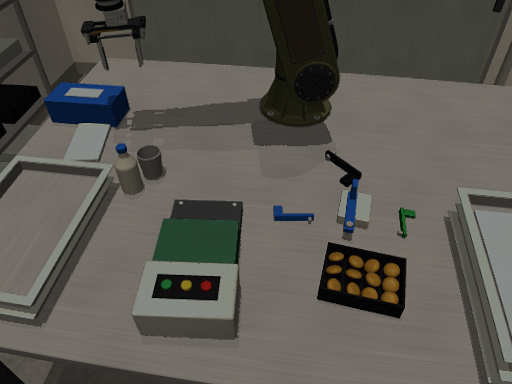

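Candidates in the top view are green (105,180), blue on the white rest (155,178), small blue (215,175) and black (160,250). The one at (155,178) fits, being the larger blue one and on the white rest. I'll measure it and confirm with a crop.

```bash
cat > m1.py <<'E'
from h import *
b=cv2.cvtColor(cv2.imread("pics/top0.png"),cv2.COLOR_BGR2RGB); a=cv2.cvtColor(cv2.imread("pics/scene0.png"),cv2.COLOR_BGR2RGB)
def blobs(im,lo,hi,box,mn=30):
    hsv=cv2.cvtColor(im,cv2.COLOR_RGB2HSV); m=cv2.inRange(hsv,lo,hi); k=np.zeros_like(m); x0,y0,x1,y1=box; k[y0:y1,x0:x1]=m[y0:y1,x0:x1]
    cs,_=cv2.findContours(k,cv2.RETR_EXTERNAL,cv2.CHAIN_APPROX_NONE); return sorted([c for c in cs if cv2.contourArea(c)>mn],key=cv2.contourArea)[::-1]
def show(lbl,n,c,z):
    r=cv2.minAreaRect(c); bx=cv2.boxPoints(r); print(lbl,cv2.contourArea(c),bx.round(1).tolist())
    print("  world",[plane(n,p,z)[:2].round(4).tolist() for p in bx])
for c in blobs(b,(100,120,60),(130,255,255),(80,130,250,220)): show("blue top","top",c,.042)
for c in blobs(b,(60,80,30),(90,255,255),(240,60,340,140)): show("green top","top",c,.078)
for c in blobs(b,(0,0,30),(180,60,95),(255,120,340,185),300): show("apron top","top",c,.03)
for c in blobs(a,(0,0,30),(180,60,85),(165,190,250,228),200): show("apron scene","scene",c,.03)
for c in blobs(a,(100,120,60),(130,255,255),(265,170,400,240)): show("blue scene","scene",c,.042)
z=np.hstack([cv2.resize(b[120:230,85:250],(396,264),interpolation=2),cv2.resize(b[20:185,235:345],(176,264),interpolation=2)])
w=cv2.resize(a[140:250,260:425],(572,381),interpolation=2)
cv2.imwrite("pics/crop1.png",cv2.cvtColor(np.vstack([z,w])[:600],cv2.COLOR_RGB2BGR))
E
python3 m1.py
```

```text
blue top 362.5 [[143.5, 197.3000030517578], [151.39999389648438, 148.3000030517578], [164.39999389648438, 150.39999389648438], [156.5, 199.39999389648438]]
  world [[0.4581, 0.2074], [0.5856, 0.1935], [0.5796, 0.1597], [0.4526, 0.1745]]
blue top 198.0 [[193.0, 167.0], [233.0, 167.0], [233.0, 183.0], [193.0, 183.0]]
  world [[0.5351, 0.0848], [0.5343, -0.0167], [0.4928, -0.0168], [0.4936, 0.0838]]
green top 3261.5 [[253.89999389648438, 81.0999984741211], [325.6000061035156, 74.0999984741211], [330.29998779296875, 122.80000305175781], [258.6000061035156, 129.6999969482422]]
  world [[0.7532, -0.0715], [0.7742, -0.2589], [0.639, -0.2633], [0.6206, -0.0821]]
apron top 2913.5 [[256.8999938964844, 120.0], [329.5, 115.0999984741211], [333.5, 172.6999969482422], [260.8999938964844, 177.60000610351562]]
  world [[0.6653, -0.0791], [0.6797, -0.2744], [0.5206, -0.2761], [0.5088, -0.0874]]
apron scene 1246.5 [[168.0, 218.0], [171.3000030517578, 192.1999969482422], [242.89999389648438, 201.1999969482422], [239.60000610351562, 227.10000610351562]]
  world [[0.6016, -0.2744], [0.5105, -0.2932], [0.5167, -0.0971], [0.6052, -0.0902]]
blue scene 270.5 [[343.6000061035156, 229.1999969482422], [347.3999938964844, 190.6999969482422], [357.20001220703125, 191.6999969482422], [353.3999938964844, 230.10000610351562]]
  world [[0.5865, 0.1619], [0.451, 0.1726], [0.4511, 0.1983], [0.5863, 0.1854]]
blue scene 147.5 [[274.0, 206.0], [313.0, 206.0], [313.0, 218.0], [274.0, 218.0]]
  world [[0.5335, -0.0135], [0.5196, 0.0848], [0.5606, 0.0868], [0.5742, -0.0088]]
```

```bash
ls pics
```

```text
both.png
crop1.png
scene0.png
top0.png
```

View pics/crop1.png

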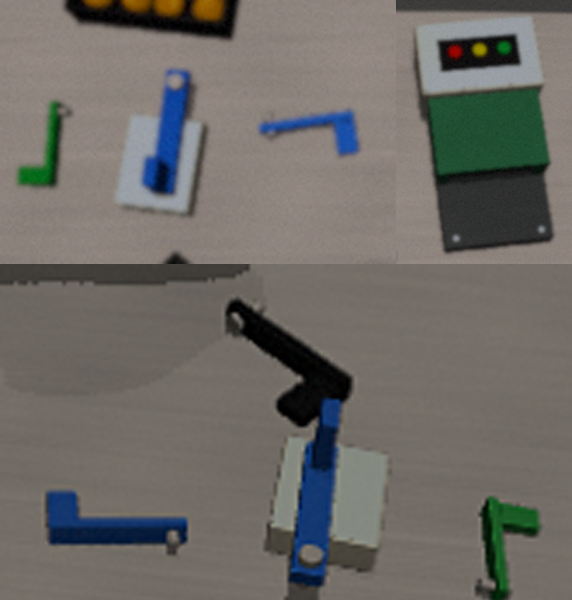

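The crop confirms it: the large blue stop lies on the white rest at top-view (155,178), with its pin disc at about (158,154). Next I'll refine the station corners and the wrist camera geometry.

```bash
cat > m2.py <<'E'
from h import *
from scipy.spatial.transform import Rotation as Ro
b=cv2.cvtColor(cv2.imread("pics/top0.png"),cv2.COLOR_BGR2RGB); a=cv2.cvtColor(cv2.imread("pics/scene0.png"),cv2.COLOR_BGR2RGB)
def quad(im,lo,hi,box):
    hsv=cv2.cvtColor(im,cv2.COLOR_RGB2HSV); m=cv2.inRange(hsv,lo,hi); k=np.zeros_like(m); x0,y0,x1,y1=box; k[y0:y1,x0:x1]=m[y0:y1,x0:x1]
    c=max(cv2.findContours(k,0,1)[0],key=cv2.contourArea); h=cv2.convexHull(c)
    return cv2.approxPolyN(h,4,ensure_convex=True).reshape(-1,2)
for l,n,im,lo,hi,bx,z in [("green","top",b,(60,80,30),(90,255,255),(240,60,340,140),.078),("green","scene",a,(60,80,30),(90,255,255),(140,205,250,275),.078),
  ("apron","top",b,(0,0,30),(180,70,95),(255,122,340,185),.03),("apron","scene",a,(0,0,30),(180,70,85),(165,190,250,228),.03)]:
    q=quad(im,lo,hi,bx); print(l,n,[(p.tolist(),plane(n,p,z)[:2].round(4).tolist()) for p in q])
print("pin",plane("top",(158.3,153.7),.042))
print("bolts",plane("top",(235+456*110/176/1-396*110/176,20+238*165/264),.03),plane("top",(235+(541-396)*.625,20+230*.625),.03))
o=ctrl.get_obs(); K,k,R,t=cam("wrist"); T=Ro.from_euler("xyz",o["eef_rot"]).as_matrix()
print("wristcam in tool",T.T@(-R.T@t-o["ee_pos"]),"fwd",T.T@R.T@[0,0,1],"right",T.T@R.T@[1,0,0],K[0,0],k)
print("tool x,y",T[:,0],T[:,1])
E
python3 m2.py
```

```text
green top [([330, 123], [0.6384, -0.2626]), ([260, 130], [0.6198, -0.0854]), ([253, 81], [0.7534, -0.0691]), ([323, 75], [0.7717, -0.252])]
green scene [([239, 220], [0.6242, -0.0867]), ([235, 263], [0.7462, -0.0737]), ([152, 260], [0.7649, -0.2529]), ([163, 218], [0.6438, -0.2661])]
apron top [([330, 122], [0.6598, -0.2746]), ([333, 171], [0.5251, -0.2751]), ([265, 178], [0.5077, -0.098]), ([257, 122], [0.6597, -0.0792])]
apron scene [([243, 201], [0.5158, -0.0969]), ([239, 227], [0.6052, -0.0917]), ([168, 218], [0.6016, -0.2744]), ([175, 199], [0.534, -0.2759])]
pin [0.57095433 0.17490203 0.042     ]
bolts [ 0.53196214 -0.1177833   0.03      ] [ 0.54459291 -0.2566852   0.03      ]
wristcam in tool [ 7.93105295e-02  3.52127640e-05 -2.15384956e-01] fwd [-2.70593886e-01  1.98245866e-04  9.62693570e-01] right [-2.72700957e-04  9.99999923e-01 -2.82579079e-04] 314.62236567747163 -0.0030953678969947848
tool x,y [9.48676622e-01 3.16247779e-01 9.56337740e-05] [ 0.31624771 -0.9486761  -0.00102015]
```

Both views agree: station origin is at about (0.680, -0.170) with yaw about 0.104. The pin axis is at about (0.571, 0.175), and the stop's yaw is about -0.09. Now I'll move over the stop.

>>> jog_arm([
  [0, 0, -0.017, 0, 0, 0.137, 1],
  [0, 0, -0.017, 0, 0, 0.137, 1],
  [0, 0, -0.017, 0, 0, 0.137, 1],
])

```text
time_s: 0.4
ee_pos: [0.1739, -0.5215, 0.2196]
eef_rot: [-3.141, 0.0, -0.095]
force: [-0.3, -1.0, 0.1]
grip_width: 0.0936
grip_force: 0.0
```

>>> jog_arm([
  [0.0111, -0.0365, 0, 0, 0, 0, 1],
  [0.0111, -0.0365, 0, 0, 0, 0, 1],
  [0.0111, -0.0365, 0, 0, 0, 0, 1],
  [0.0111, -0.0365, 0, 0, 0, 0, 1],
  [0.0111, -0.0365, 0, 0, 0, 0, 1],
])

```text
time_s: 0.9
ee_pos: [0.2457, -0.3434, 0.2191]
eef_rot: [-3.141, 0.0, -0.09]
force: [0.3, -0.3, -0.3]
grip_width: 0.0943
grip_force: 0.0
```

>>> jog_arm([
  [0.0111, -0.0365, 0, 0, 0, 0, 1],
  [0.0111, -0.0365, 0, 0, 0, 0, 1],
  [0.0111, -0.0365, 0, 0, 0, 0, 1],
  [0.0111, -0.0365, 0, 0, 0, 0, 1],
  [0.0111, -0.0365, 0, 0, 0, 0, 1],
])

```text
time_s: 1.4
ee_pos: [0.3171, -0.1666, 0.2193]
eef_rot: [-3.142, -0.0, -0.089]
force: [0.9, -0.4, -0.4]
grip_width: 0.0938
grip_force: 0.0
```

>>> jog_arm([
  [0.0111, -0.0365, 0, 0, 0, 0, 1],
  [0.0111, -0.0365, 0, 0, 0, 0, 1],
  [0.0111, -0.0365, 0, 0, 0, 0, 1],
  [0.0111, -0.0365, 0, 0, 0, 0, 1],
  [0.0111, -0.0365, 0, 0, 0, 0, 1],
])

```text
time_s: 1.9
ee_pos: [0.3887, 0.0104, 0.2193]
eef_rot: [3.142, -0.0, -0.089]
force: [-0.4, -0.5, -0.2]
grip_width: 0.0944
grip_force: 0.0
```

>>> jog_arm([
  [0.0111, -0.0365, 0, 0, 0, 0, 1],
  [0.0111, -0.0365, 0, 0, 0, 0, 1],
  [0.0111, -0.0365, 0, 0, 0, 0, 1],
  [0.0111, -0.0365, 0, 0, 0, 0, 1],
  [0.0111, -0.0365, 0, 0, 0, 0, 1],
])

```text
time_s: 2.4
ee_pos: [0.4603, 0.1872, 0.2191]
eef_rot: [3.141, 0.0, -0.089]
force: [-0.3, -0.9, 1.0]
grip_width: 0.094
grip_force: 0.0
```

>>> jog_arm([
  [0, 0, 0, 0, 0, 0, 1],
  [0, 0, 0, 0, 0, 0, 1],
])

```text
time_s: 2.6
ee_pos: [0.4598, 0.1858, 0.2187]
eef_rot: [3.141, 0.001, -0.088]
force: [-0.5, -0.8, -0.3]
grip_width: 0.0939
grip_force: 0.0
```

```bash
cat > m3.py <<'E'
from h import *
im,M=snap("wrist","w1")
hsv=cv2.cvtColor(im,cv2.COLOR_RGB2HSV); m=cv2.inRange(hsv,(100,120,50),(130,255,255))
for c in cv2.findContours(m,0,1)[0]:
    if cv2.contourArea(c)>150:
        bx=cv2.boxPoints(cv2.minAreaRect(c)); print(cv2.contourArea(c),bx.round(1).tolist(),[plane("wrist",p,.042,M)[:2].round(4).tolist() for p in bx])
print(ctrl.get_obs()["ee_pos"],ctrl.get_obs()["eef_rot"])
E
python3 m3.py
```

```text
981.0 [[329.20001220703125, 102.5], [410.29998779296875, 83.0], [418.29998779296875, 116.0999984741211], [337.1000061035156, 135.6999969482422]] [[0.5327, 0.096], [0.5465, -0.0001], [0.5073, -0.0113], [0.4925, 0.0874]]
1940.5 [[252.0, 62.0], [270.0, 62.0], [270.0, 181.0], [252.0, 181.0]] [[0.5858, 0.1839], [0.584, 0.1631], [0.4424, 0.1744], [0.4445, 0.1973]]
[0.45977987 0.18517394 0.2190119 ] [ 3.14112423e+00  7.03749300e-04 -8.89452590e-02]
```

View pics/w1.png

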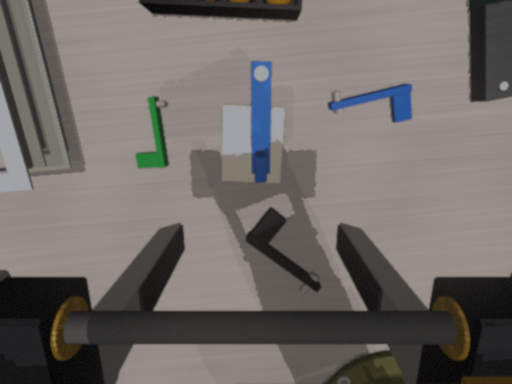

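The wrist view shows the stop's arm upright at columns 252–270 with the pin disc at (261,73). That puts the pin at about (0.571, 0.175), matching the top view, so the handle is at (0.466, 0.184). I'll descend and grip.

>>> jog_arm([
  [0.0067, 0.0005, 0.034, 0, 0, 0, 1],
  [0, 0, 0.034, 0, 0, 0, 1],
  [0, 0, 0.034, 0, 0, 0, 1],
  [0, 0, 0.034, 0, 0, 0, 1],
  [0, 0, 0.02, 0, 0, 0, 1],
])

```text
time_s: 3.15
ee_pos: [0.4656, 0.183, 0.0613]
eef_rot: [3.141, 0.002, -0.091]
force: [0.4, -0.4, -0.1]
grip_width: 0.0937
grip_force: 0.0
```

>>> jog_arm([
  [0, 0, 0.01, 0, 0, 0, 1],
  [0, 0, 0.004, 0, 0, 0, 1],
  [0, 0, 0, 0, 0, 0, 1],
])

```text
time_s: 3.45
ee_pos: [0.467, 0.1842, 0.0499]
eef_rot: [-3.141, -0.001, -0.09]
force: [0.6, 0.3, 0.9]
grip_width: 0.094
grip_force: 0.0
```

>>> jog_arm([
  [0, 0, 0, 0, 0, 0, -0.6],
  [0, 0, 0, 0, 0, 0, -1],
  [0, 0, 0, 0, 0, 0, -1],
  [0, 0, 0, 0, 0, 0, -1],
  [0, 0, 0, 0, 0, 0, -1],
], squeeze=50)

```text
time_s: 3.95
ee_pos: [0.4668, 0.1845, 0.0495]
eef_rot: [-3.142, -0.0, -0.089]
force: [-0.3, -0.3, 0.5]
grip_width: 0.0572
grip_force: 0.0
```

>>> jog_arm([
  [0, 0, 0, 0, 0, 0, -1],
  [0, 0, 0, 0, 0, 0, -1],
  [0, 0, 0, 0, 0, 0, -1],
], squeeze=50)

```text
time_s: 4.25
ee_pos: [0.4667, 0.1845, 0.0493]
eef_rot: [3.142, 0.0, -0.089]
force: [-0.8, 0.9, 0.3]
grip_width: 0.0335
grip_force: 0.0
```

>>> jog_arm([
  [0, 0, 0, 0, 0, 0, -1],
  [0, 0, 0, 0, 0, 0, -1],
  [0, 0, 0, 0, 0, 0, -1],
  [0, 0, 0, 0, 0, 0, -1],
  [0, 0, 0, 0, 0, 0, -1],
])

```text
time_s: 4.75
ee_pos: [0.4667, 0.1844, 0.0493]
eef_rot: [3.142, 0.0, -0.089]
force: [-0.5, 0.0, -0.5]
grip_width: 0.012
grip_force: 50.0
```

>>> jog_arm([
  [0, 0, -0.005, 0, 0, 0, -1],
  [0, 0, -0.015, 0, 0, 0, -1],
  [0, 0, -0.02, 0, 0, 0, -1],
  [0, 0, -0.02, 0, 0, 0, -1],
  [0, 0, -0.01, 0, 0, 0, -1],
])

```text
time_s: 5.25
ee_pos: [0.4672, 0.1846, 0.121]
eef_rot: [-3.141, -0.002, -0.089]
force: [-0.3, 0.1, -2.9]
grip_width: 0.0126
grip_force: 50.0
```

>>> jog_arm([
  [0, 0, 0, 0, 0, 0, -1],
  [0, 0, 0, 0, 0, 0, -1],
  [0, 0, 0, 0, 0, 0, -1],
])

```text
time_s: 5.55
ee_pos: [0.4662, 0.1843, 0.1183]
eef_rot: [3.141, 0.002, -0.089]
force: [0.1, 0.5, -2.7]
grip_width: 0.0121
grip_force: 50.0
```

```bash
cat > m4.py <<'E'
from h import *
import sys
im,M=snap("wrist",sys.argv[1])
hsv=cv2.cvtColor(im,cv2.COLOR_RGB2HSV); m=cv2.inRange(hsv,(100,120,50),(130,255,255))
o=ctrl.get_obs(); print(o["ee_pos"],o["eef_rot"],o["force"],o["moment"])
for c in cv2.findContours(m,0,1)[0]:
    if cv2.contourArea(c)>150:
        bx=cv2.boxPoints(cv2.minAreaRect(c)); zt=o["ee_pos"][2]+.019-.038+.012
        print(cv2.contourArea(c),bx.round(1).tolist(),[plane("wrist",p,zt,M)[:2].round(4).tolist() for p in bx])
E
python3 m4.py w2
```

```text
[0.46624544 0.18432657 0.11840146] [ 3.14095288e+00  1.54760281e-03 -8.91604577e-02] [-0.61108059  0.08472379 -1.69940635] [0.00393699 0.11105055 0.01700358]
1808.5 [[349.70001220703125, 108.5999984741211], [456.20001220703125, 82.80000305175781], [466.70001220703125, 126.0], [360.20001220703125, 151.8000030517578]] [[0.5366, 0.1165], [0.547, 0.0452], [0.5176, 0.0357], [0.5062, 0.1095]]
6196.5 [[244.0, 45.0], [277.0, 45.0], [277.0, 259.0], [244.0, 259.0]] [[0.5827, 0.1843], [0.5808, 0.163], [0.4278, 0.1745], [0.4301, 0.2001]]
```

View pics/w2.png

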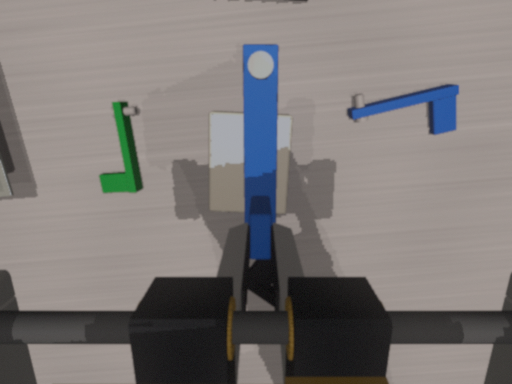

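The stop is held straight; the pin disc shows at (260,65). Now I'll turn to the station's yaw and carry it to just before the mouth.

>>> jog_arm([
  [0, 0, 0, 0, 0, -0.0965, -1],
  [0, 0, 0, 0, 0, -0.0965, -1],
  [0, 0.02, 0, 0, 0, 0, -1],
  [0, 0.034, 0, 0, 0, 0, -1],
  [0, 0.034, 0, 0, 0, 0, -1],
])

```text
time_s: 6.1
ee_pos: [0.4755, 0.0961, 0.1187]
eef_rot: [3.142, 0.001, 0.105]
force: [0.4, -0.5, -1.3]
grip_width: 0.0121
grip_force: 50.0
```

>>> jog_arm([
  [-0.002, 0.034, 0, 0, 0, 0, -1],
  [-0.002, 0.034, 0, 0, 0, 0, -1],
  [-0.002, 0.034, 0, 0, 0, 0, -1],
  [-0.0016, 0.034, 0, 0, 0, 0, -1],
  [0, 0.034, 0, 0, 0, 0, -1],
])

```text
time_s: 6.6
ee_pos: [0.4855, -0.0743, 0.1188]
eef_rot: [-3.141, 0.001, 0.104]
force: [0.2, -0.8, -2.4]
grip_width: 0.0123
grip_force: 50.0
```

>>> jog_arm([
  [0, 0.034, 0, 0, 0, 0, -1],
  [0, 0.034, 0, 0, 0, 0, -1],
  [0, 0.03, 0, 0, 0, 0, -1],
  [0, 0.0185, 0, 0, 0, 0, -1],
  [0, 0, 0.02, 0, 0, 0, -1],
])

```text
time_s: 7.1
ee_pos: [0.4989, -0.1914, 0.1003]
eef_rot: [3.14, -0.003, 0.102]
force: [0.5, -1.0, -3.1]
grip_width: 0.0122
grip_force: 50.0
```

>>> jog_arm([
  [0, 0, 0.02, 0, 0, 0, -1],
  [0, 0, 0.009, 0, 0, 0, -1],
  [0, 0, 0, 0, 0, 0, -1],
  [0, 0, 0, 0, 0, 0, -1],
])

```text
time_s: 7.5
ee_pos: [0.4983, -0.1888, 0.0708]
eef_rot: [3.141, -0.0, 0.104]
force: [0.5, -0.3, -1.3]
grip_width: 0.0125
grip_force: 50.0
```

```bash
python3 m4.py w3
python3 - <<'E'
from h import *
a,M=snap("scene","s3"); w=cv2.imread("pics/w3.png")
cv2.imwrite("pics/c3.png",np.hstack([w[:,:], cv2.resize(cv2.cvtColor(a[170:290,130:220+30],cv2.COLOR_RGB2BGR),(288,288),interpolation=2)[:,:288] if 0 else cv2.copyMakeBorder(cv2.resize(cv2.cvtColor(a[160:256,160:256],cv2.COLOR_RGB2BGR),(288,288),interpolation=2),0,96,0,0,cv2.BORDER_CONSTANT)]))
E
```

```text
[ 0.49840549 -0.18885514  0.07113558] [ 3.14106339e+00 -9.03973260e-04  1.04080686e-01] [-0.38561381  0.94771782 -2.78144647] [0.03218536 0.07010179 0.04852575]
1870.5 [[-0.5, 121.5], [73.0999984741211, 118.30000305175781], [75.30000305175781, 169.6999969482422], [1.7000000476837158, 172.89999389648438]] [[0.5469, -0.0028], [0.5543, -0.0536], [0.518, -0.0532], [0.5101, -0.0001]]
6517.5 [[243.0, 258.0], [243.0, 44.0], [278.0, 44.0], [278.0, 258.0]] [[0.4607, -0.1794], [0.6131, -0.1658], [0.6155, -0.1884], [0.4635, -0.2066]]
```

View pics/c3.png

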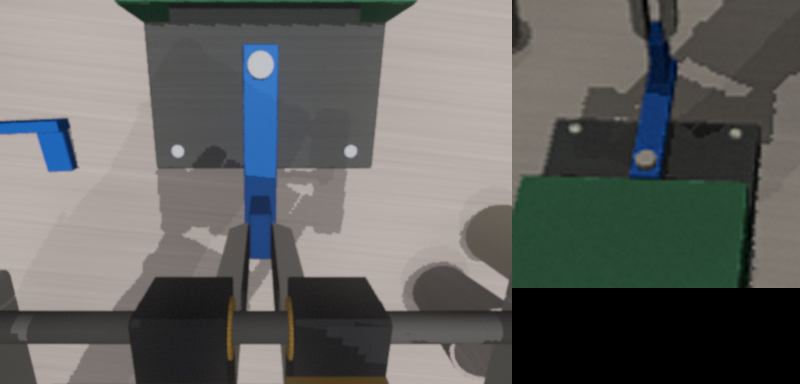

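Run:
```python
from h import *
M=cam("wrist"); o=ctrl.get_obs(); e=o["ee_pos"]; y=o["eef_rot"][2]
X=np.array([np.cos(y),np.sin(y)]);Y=np.array([np.sin(y),-np.cos(y)])
im=cv2.cvtColor(cv2.imread("pics/w3.png"),cv2.COLOR_BGR2RGB)
def f(l,uv,z):
    p=plane("wrist",uv,z,M)[:2]; d=p-e[:2]; print(l,p.round(4),"tool",(d@X).round(4),(d@Y).round(4))
f("boltL",(178,151),.03);f("boltR",(350.5,151),.03);f("frontL",(157,167.5),.03);f("frontR",(372.5,167.5),.03)
f("backL",(146,24),.03);f("backR",(385.5,24),.03)
f("disc",(260.5,65),e[2]-.007);f("armend",(260.5,44),e[2]-.007)
```

```text
boltL [ 0.5335 -0.1179] tool 0.0422 -0.0669
boltR [ 0.5481 -0.2582] tool 0.0421 0.0741
frontL [ 0.518  -0.1011] tool 0.0285 -0.0853
frontR [ 0.5364 -0.2789] tool 0.0284 0.0934
backL [ 0.6251 -0.0912] tool 0.1361 -0.084
backR [ 0.6434 -0.267 ] tool 0.1361 0.0928
disc [ 0.6019 -0.1785] tool 0.104 0.0004
armend [ 0.6146 -0.1772] tool 0.1167 0.0004
```

The wrist view shows the apron square to the tool, with bolts at (178,151) and (350.5,151), and its centre about 3.5 mm to the tool's +y. Socket middle is at tool (0.1865, 0.0035), and the pin at (0.104, 0). I'll enter the hood at a raster corner, with a short script to average the wrench.

```bash
cat > f.py <<'E'
from h import *
from scipy.spatial.transform import Rotation as Ro
F=[];N=[]
for i in range(6):
    o=ctrl.get_obs(); T=Ro.from_euler("xyz",o["eef_rot"]).as_matrix(); F.append(T.T@o["force"]); N.append(T.T@o["moment"]); ctrl.camera("wrist")
T0=np.array([np.cos(.104),np.sin(.104)]); p=o["ee_pos"]-[.4984,-.1889,0]
x=p[:2]@T0; y=p[0]*T0[1]-p[1]*T0[0]
print("F tool",np.mean(F,0).round(2),"M",np.mean(N,0).round(3),"sd",np.std(N,0).round(3)); print("pin rel centre mm: x %.1f y %.1f z %.1f t %.1f"%((x-.0825)*1e3,(y-.0031)*1e3,(p[2]-.035)*1e3,o["time_s"]),o["eef_rot"].round(3),o["grip_width"].round(4))
E
python3 f.py
```

```text
F tool [0.14 0.11 2.36] M [ 0.009 -0.099  0.009] sd [0.032 0.027 0.018]Traceback (most recent call last):
  File "f.py", line 8, in <module>
    print("F tool",np.mean(F,0).round(2),"M",np.mean(N,0).round(3),"sd",np.std(N,0).round(3)); print("pin rel centre mm: x %.1f y %.1f z %.1f t %.1f"%((x-.0825)*1e3,(y-.0031)*1e3,(p[2]-.035)*1e3,o["time_s"]),o["eef_rot"].round(3),o["grip_width"].round(4))
                                                                                                                                                                                                                                      ^^^^^^^^^^^^^^^^^^^^^
AttributeError: 'float' object has no attribute 'round'
```

>>> jog_arm([
  [0.0145, -0.0014, 0, 0, 0, 0, -1],
  [0.0145, -0.0014, 0, 0, 0, 0, -1],
  [0.0145, -0.0014, 0, 0, 0, 0, -1],
  [0.0145, -0.0014, 0, 0, 0, 0, -1],
  [0.0145, -0.0013, 0, 0, 0, 0, -1],
])

```text
time_s: 8.4
ee_pos: [0.5699, -0.1743, 0.0704]
eef_rot: [-3.142, 0.0, 0.104]
force: [-1.1, 0.3, -2.0]
grip_width: 0.0125
grip_force: 50.0
```

>>> jog_arm([
  [0, 0, 0.002, 0, 0, 0, -1],
  [0, 0, 0.002, 0, 0, 0, -1],
  [0, 0, 0, 0, 0, 0, -1],
  [0, 0, 0, 0, 0, 0, -1],
])

```text
time_s: 8.8
ee_pos: [0.5689, -0.1746, 0.0664]
eef_rot: [-3.142, 0.0, 0.103]
force: [0.4, -0.3, -2.1]
grip_width: 0.0122
grip_force: 50.0
```

```bash
python3 f.py
```

```text
F tool [-0.66  0.08  1.22] M [ 0.053 -0.15  -0.   ] sd [0.021 0.06  0.025]Traceback (most recent call last):
  File "f.py", line 8, in <module>
    print("F tool",np.mean(F,0).round(2),"M",np.mean(N,0).round(3),"sd",np.std(N,0).round(3)); print("pin rel centre mm: x %.1f y %.1f z %.1f t %.1f"%((x-.0825)*1e3,(y-.0031)*1e3,(p[2]-.035)*1e3,o["time_s"]),o["eef_rot"].round(3),o["grip_width"].round(4))
                                                                                                                                                                                                                                      ^^^^^^^^^^^^^^^^^^^^^
AttributeError: 'float' object has no attribute 'round'
```

>>> jog_arm([
  [0, 0, 0.001, 0, 0, 0, -1],
  [0, 0, 0.001, 0, 0, 0, -1],
  [0, 0, 0.001, 0, 0, 0, -1],
  [0, 0, 0.001, 0, 0, 0, -1],
  [0, 0, 0, 0, 0, 0, -1],
])

```text
time_s: 9.6
ee_pos: [0.5693, -0.1744, 0.0622]
eef_rot: [-3.142, 0.0, 0.104]
force: [-0.3, -0.6, -0.0]
grip_width: 0.0122
grip_force: 50.0
```

```bash
sed -i 's/,o\["grip_width"\].round(4)//' f.py; python3 f.py
```

```text
F tool [-0.95  0.1   0.39] M [ 0.047 -0.208 -0.016] sd [0.035 0.042 0.028]
pin rel centre mm: x -10.4 y -10.1 z 27.4 t 9.8 [ 3.142 -0.     0.104]
```

Spring contact is confirmed: Fz fell by about 2 N. I'll begin a y-raster, with lines 3 mm apart.

>>> jog_arm([
  [0.0015, 0.001, 0, 0, 0, 0, -1],
  [0, 0.0025, 0, 0, 0, 0, -1],
  [0, 0.0025, 0, 0, 0, 0, -1],
  [0, 0.0025, 0, 0, 0, 0, -1],
  [0, 0.0025, 0, 0, 0, 0, -1],
])

```text
time_s: 10.4
ee_pos: [0.572, -0.1854, 0.0623]
eef_rot: [-3.142, 0.0, 0.104]
force: [-0.8, 0.5, -0.7]
grip_width: 0.0126
grip_force: 50.0
```

```bash
python3 f.py
```

```text
F tool [-0.39 -0.51  1.66] M [ 0.103 -0.091 -0.032] sd [0.071 0.038 0.037]
pin rel centre mm: x -9.0 y 0.9 z 27.2 t 10.7 [-3.142  0.     0.104]
```

>>> jog_arm([
  [0, 0.001, 0, 0, 0, 0, -1],
  [0, 0.001, 0, 0, 0, 0, -1],
  [0, 0.001, 0, 0, 0, 0, -1],
])

```text
time_s: 11.0
ee_pos: [0.5723, -0.1882, 0.0623]
eef_rot: [-3.141, 0.0, 0.104]
force: [-0.4, 2.3, -1.8]
grip_width: 0.0122
grip_force: 50.1
```

```bash
python3 f.py
```

```text
F tool [ 0.34 -1.23  2.31] M [ 0.323 -0.091 -0.098] sd [0.03  0.018 0.023]
pin rel centre mm: x -8.9 y 3.8 z 27.3 t 11.2 [-3.141  0.     0.104]
```

The pin is captured: Fz is back to free weight, and the lateral force grew to -1.2 N. I'll back off to centre it, then lower a little.

>>> jog_arm([
  [0, -0.002, 0, 0, 0, 0, -1],
  [0, -0.0015, 0, 0, 0, 0, -1],
  [0, -0.001, 0.001, 0, 0, 0, -1],
  [0, 0, 0.001, 0, 0, 0, -1],
  [0, 0, 0.001, 0, 0, 0, -1],
])

```text
time_s: 11.8
ee_pos: [0.5718, -0.1837, 0.0592]
eef_rot: [3.142, 0.0, 0.104]
force: [0.8, 0.1, -2.5]
grip_width: 0.0123
grip_force: 50.0
```

```bash
python3 f.py
```

```text
F tool [0.29 0.26 1.94] M [ 0.022 -0.126  0.003] sd [0.019 0.031 0.018]
pin rel centre mm: x -8.9 y -0.6 z 24.3 t 12.1 [ 3.142 -0.     0.104]
```

Free, with all loads at baseline and the tip 5 mm below the deck. Continuing down.

>>> jog_arm([
  [0, 0, 0.0015, 0, 0, 0, -1],
  [0, 0, 0.0015, 0, 0, 0, -1],
  [0, 0, 0.0015, 0, 0, 0, -1],
  [0, 0, 0.0015, 0, 0, 0, -1],
  [0, 0, 0.001, 0, 0, 0, -1],
])

```text
time_s: 12.6
ee_pos: [0.5718, -0.1837, 0.0522]
eef_rot: [-3.142, 0.0, 0.104]
force: [-1.4, 0.3, -2.1]
grip_width: 0.0122
grip_force: 50.0
```

```bash
python3 f.py
```

```text
F tool [ 0.01 -0.08  2.05] M [ 0.011 -0.089 -0.004] sd [0.014 0.026 0.034]
pin rel centre mm: x -8.9 y -0.6 z 17.4 t 12.8 [ 3.142 -0.     0.104]
```

>>> jog_arm([
  [0, 0, 0.001, 0, 0, 0, -1],
  [0, 0, 0.001, 0, 0, 0, -1],
  [0, 0, 0.0005, 0, 0, 0, -1],
  [0, 0, 0.0005, 0, 0, 0, -1],
  [0, 0, 0, 0, 0, 0, -1],
])

```text
time_s: 13.4
ee_pos: [0.5717, -0.1838, 0.0495]
eef_rot: [3.142, 0.0, 0.104]
force: [-3.1, -0.6, 1.8]
grip_width: 0.0125
grip_force: 50.0
```

```bash
python3 f.py
```

```text
F tool [-3.61  0.07 -2.4 ] M [-0.001 -0.787 -0.011] sd [0.027 0.095 0.008]
pin rel centre mm: x -9.0 y -0.6 z 14.5 t 13.7 [3.142 0.    0.104]
```

>>> jog_arm([
  [0, 0, 0.0005, 0, 0, 0, -1],
  [0, 0, 0.0005, 0, 0, 0, -1],
  [0, 0, 0, 0, 0, 0, -1],
])

```text
time_s: 14.0
ee_pos: [0.5717, -0.1838, 0.0493]
eef_rot: [3.141, 0.0, 0.104]
force: [-9.7, 1.9, 11.7]
grip_width: 0.0125
grip_force: 50.0
```

```bash
python3 f.py
```

```text
F tool [ -9.19  -1.59 -11.45] M [ 0.308 -1.84   0.003] sd [0.022 0.038 0.028]
pin rel centre mm: x -9.0 y -0.5 z 14.2 t 14.2 [3.141 0.    0.104]
```

It's on the deck; the -9 N in x suggests the pin is touching the far wall, so I'll relax that before letting go.

>>> jog_arm([
  [0, 0, -0.0005, 0, 0, 0, -1],
  [-0.0005, 0, -0.0005, 0, 0, 0, -1],
  [-0.0003, 0, 0, 0, 0, 0, -1],
])

```text
time_s: 14.6
ee_pos: [0.5714, -0.1837, 0.0494]
eef_rot: [3.142, -0.001, 0.104]
force: [1.1, -0.3, -0.0]
grip_width: 0.0121
grip_force: 50.0
```

```bash
python3 f.py
```

```text
F tool [ 1.52  0.38 -0.09] M [ 0.006  0.22  -0.007] sd [0.023 0.044 0.022]
pin rel centre mm: x -9.5 y -0.7 z 14.3 t 14.8 [ 3.142e+00 -1.000e-03  1.040e-01]
```

Loads are near zero, so I'll release and rise.

>>> jog_arm([
  [0, 0, 0, 0, 0, 0, -0.5],
  [0, 0, 0, 0, 0, 0, -0.2],
  [0, 0, 0, 0, 0, 0, 0.2],
  [0, 0, 0, 0, 0, 0, 0.2],
  [0, 0, 0, 0, 0, 0, 0.2],
])

```text
time_s: 15.4
ee_pos: [0.571, -0.1838, 0.0493]
eef_rot: [-3.142, 0.0, 0.104]
force: [-0.7, 0.5, 0.3]
grip_width: 0.0485
grip_force: 0.0
```

>>> jog_arm([
  [0, 0, 0, 0, 0, 0, 0.2],
  [0, 0, -0.01, 0, 0, 0, 0.2],
  [0, 0, -0.02, 0, 0, 0, 0.2],
  [0, 0, -0.03, 0, 0, 0, 0.2],
  [0, 0, -0.03, 0, 0, 0, 0.2],
])

```text
time_s: 15.9
ee_pos: [0.5709, -0.1837, 0.1411]
eef_rot: [-3.142, 0.0, 0.104]
force: [-1.1, -0.1, -0.0]
grip_width: 0.0564
grip_force: 0.0
```

>>> jog_arm([
  [-0.02, 0, -0.03, 0, 0, 0, 0.2],
  [-0.03, 0, -0.03, 0, 0, 0, 0.2],
  [-0.03, 0, 0, 0, 0, 0, 0.2],
  [0, 0, 0, 0, 0, 0, 0.2],
  [0, 0, 0, 0, 0, 0, 0.2],
])

```text
time_s: 16.4
ee_pos: [0.4915, -0.1922, 0.2003]
eef_rot: [3.141, -0.001, 0.103]
force: [0.6, 0.0, -0.3]
grip_width: 0.0565
grip_force: 0.0
```

Run:
```python
from h import *
w,M=snap("wrist","w9"); a,_=snap("scene","s9")
m=cv2.inRange(cv2.cvtColor(w,cv2.COLOR_RGB2HSV),(100,120,50),(130,255,255))
for c in cv2.findContours(m,0,1)[0]:
    if cv2.contourArea(c)>150:
        bx=cv2.boxPoints(cv2.minAreaRect(c)); print(bx.round(1).tolist(),[plane("wrist",p,.042,M)[:2].round(4).tolist() for p in bx])
r=cv2.resize(a[140:260,150:270],(288,288),interpolation=2)
cv2.imwrite("pics/c9.png",cv2.cvtColor(np.hstack([w,cv2.copyMakeBorder(r,0,96,0,0,cv2.BORDER_CONSTANT)]),cv2.COLOR_RGB2BGR))
```

```text
[[484.0, 215.0], [511.0, 215.0], [511.0, 245.0], [484.0, 245.0]] [[0.4654, -0.4793], [0.4689, -0.5133], [0.4287, -0.5264], [0.4252, -0.4914]]
[[37.0, 109.0], [127.0, 109.0], [127.0, 144.0], [37.0, 144.0]] [[0.5386, 0.0703], [0.5492, -0.0328], [0.5089, -0.0324], [0.498, 0.0738]]
[[249.0, 35.0], [271.0, 35.0], [271.0, 117.0], [249.0, 117.0]] [[0.6408, -0.165], [0.6432, -0.1887], [0.5573, -0.1984], [0.5546, -0.1731]]
```

View pics/c9.png

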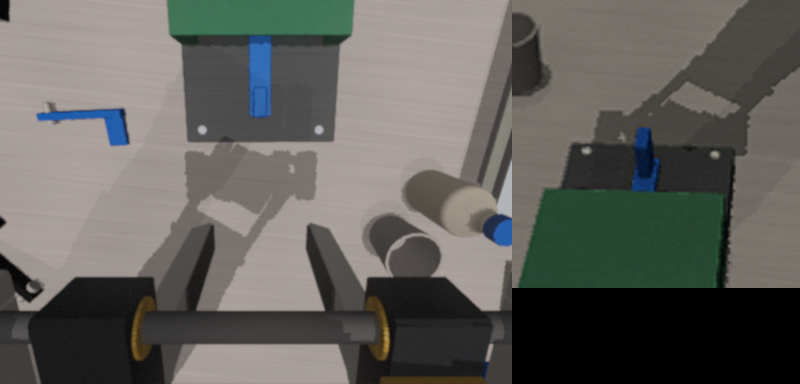

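The final view shows the stop lying flat on the apron. Its arm is straight out of the mouth (columns 249–271, rows 35–117), and the gripper is clear. Handing in.

```bash
python3 -c "
from station import ctrl; print(ctrl.hand_in())"
```

```text
the job is handed in; nothing more can be done
None
```

The blue stop's pin is in the hidden socket, and the stop lies flat with its handle straight out of the hood; it is released and handed in at about 16.5 s of the 72 s allowed (no verdict was returned).

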